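Stop the press, set its stroke collar to 7, lock it and release the stop

TASK

Change the press setting to 7: first push the red mushroom stop button down until it latches, and do not touch the green setting unit unless the stop is down. Then turn the lobed collar so that its red pointer clicks in at 7, and push the orange lock tab fully home so its nose holds the collar. Last, twist the stop button clockwise so that it springs up again, and leave the loose discs and the blue tin where they are.

Things in the scene. Friction and masses are not known exactly. Their poses are not given: they have to be found in the camera images.
- setter: fixed round green housing (radius 88, 30 high), black dial with white numbers 1 to 9. Origin on the table under the collar's vertical axis; x axis points from the lock to that axis. Numbers at radius 72, 30 degrees apart clockwise from above: 1 at +120 degrees from x, 5 at 0, 7 at -60, 9 at -120. A grey spring block (24 x 22, top z 54) stands at +150 degrees, radius 63 to 87.
- collar (a joint): aluminium collar with 12 rim lobes (outer radius 55, z 32 to 52), red pointer line on top and three upright blue pegs to push it round. In rad: 0 with the pointer at 1, grows clockwise from above, pi/6 per number: n is (n-1)*pi/6, 7 is pi. A spring ball clicks it in at each number and draws it there from some 12 degrees either side; about 4 N at a peg moves it on.
- peg0 (a point): centre of the top of a blue peg (diameter 12, standing 30 above the collar's top face, top at z 82), at radius 36 from the collar's axis, 60 degrees counter-clockwise of the pointer
- peg1 (a point): same for the peg half a turn from the pointer
- peg2 (a point): same for the peg 60 degrees clockwise of the pointer
- lock (a joint): slide lock beside the collar, on a grey track (setter x -170 to -70, 40 wide, top z 22). In m: 0 drawn out, 0.018 fully home, its nose then between two lobes of the collar. It goes home only if the collar is clicked in at a number. About 2 N of friction, stays where left.
- lock_tab (a point): top middle of the outer face (the face away from the collar) of the upright orange lock tab: 34 wide, 8 thick, from z 26 to z 68; 116 from the collar's axis when drawn out. It is pushed along the setter's +x axis.
- stop_box: fixed yellow box, 84 x 84 x 45 high, carrying the stop button on the middle of its top; origin at the centre of its underside
- stop (a joint): travel of the red mushroom stop in m: 0 up, 0.011 at its lower end, latches at about 0.009 when let go. Takes about 8 N to push down.
- stop_head (a joint): twist of the mushroom head in rad: 0 at rest, grows clockwise seen from above, stop at 1.05; when latched, turning it past about 0.7 frees it and it springs up; it turns back by itself when let go
- stop_top (a point): centre of the top of the red mushroom cap: diameter 40, cap 18 thick, top at z 77 when up, underside 14 above the box's top when up; on a black neck of diameter 26
- disc_a: loose stamped steel hub disc, diameter 110, 4 thick, collar 18 high; origin at the centre of its underside. Bystander.
- disc_b: a second such disc. Bystander.
- tin: loose blue tin, diameter 56, 90 high; origin at the centre of its underside. Bystander.
There are look-alikes about, which are no part of the job. Of the things like the stop_box, leave any that is pink; of the rest the larger one is meant.

How it is judged (in metres and radians):
On the way, in this order (a step that is already met when the one before it is completed fails the run):
1. the stop button is latched down and let go (value of joint stop above 0.006 m and contact force between the fingers and stop_box below 0.5 N), for 0.2 s.
2. the collar is clicked in at 7 and let go, with the stop still down (value of joint stop above 0.006 m and value of joint collar between 3.03 and 3.25 rad and contact force between the fingers and setter below 0.5 N), for 0.2 s.
3. the lock is home with the collar at 7 and the stop still down (value of joint stop above 0.006 m and value of joint collar between 3.03 and 3.25 rad and value of joint lock above 0.0155 m), for 0.2 s.
4. the stop button is up again (value of joint stop below 0.002 m), for 0.2 s.
At the end, for the whole second after the job is handed in: The collar stands at 7 (pi rad, within 0.11 rad), the lock is home (more than 15.5 of its 18 mm), the stop button is up (within 2 mm), and the discs and the tin rest where they were (within 30 mm) (value of joint stop below 0.002 m and value of joint collar between 3.03 and 3.25 rad and value of joint lock above 0.0155 m and linear speed of each of disc_a, disc_b, tin below 0.02 m/s); the robot touches nothing.
It fails at once if the setting unit is touched while the stop button is up (value of joint stop below 0.004 m and contact force between any of the arm, the fingers and setter above 1 N).
It fails at once if a loose disc or the tin is moved more than 30 mm or the tin is tipped (distance of any of disc_a, disc_b, tin from where it was at the start of the episode above 0.03 m or angle between tin's own z axis and vertical above 0.5 rad).
It also fails if it takes over 64 s, if anything falls off the work surface, if the arm or the gripper's body presses on something with over 40 N, if the wrist force passes 120 N, or if a joint passes its speed limit or range.

ROBOT

A 7-joint arm with a two-finger parallel gripper is mounted at the origin on the work surface. World frame = base frame: x ahead of the robot, y to its left, z up, the work surface at z = 0. Lengths are in mm, angles in rad, forces in N, time in s.
With the tool pointing down it reaches from about 400 to 875 mm from the base axis. Payload 4.4 kg.
Tool frame: the origin (TCP) lies between the finger pads; the fingertips stand 22 mm ahead of it and the grasp point (between the pads) lies 3 mm ahead of it; z points along the fingers, y is the line along which they close (so a half turn about z gives the same grasp; the last joint's range is limited). The gripper opens to 85 mm and grips with 20 to 120 N. Pads are 22 mm wide; open, the fingers measure 114 mm over their backs; the gripper's body (76 mm by 85 mm) begins 54 mm behind the grasp point. The pads swing forward as they close: fully open they stand 13 mm farther back than shut.
Start: joints at [1.219, 0.628, 0.038, 1.517, -0.027, 0.996, -0.02], TCP at [183.278, -623.64, 253.313] pointing down, gripper open.
Joint ranges: [-3.06, 3.06], [-0.37, 2.12], [-1.25, 1.32], [0.18, 2.47], [-1.1, 4.24], [0.23, 1.98], [-2.94, 2.94]. Speed limits (rad/s): [2.57, 2.57, 3.14, 3.14, 3.14, 3.14, 3.14].

INTERFACE

Orientations are given as [roll, pitch, yaw] about the fixed x, y, z axes, in that order (R = Rz(yaw) Ry(pitch) Rx(roll)).
In Python, from cell import ctrl gives the robot as it stands.
- The arm moves only by the tool step_arm, never from a script. Its argument "plan" is a list of rows, each an object of numbers: "dx", "dy", "dz": the shift along the tool's x, y, z scaled (see below); "ax", "ay", "az": the turn, a rotation vector about the tool's x, y, z scaled (see below); "gripper": the opening, from 0 (shut) to 1 (fully open). A call has 1 to 20 rows; each row shifts and turns the commanded pose from where the row before left it, along the tool's axes as they then stand; what a row does not reach is not made up. The controller multiplies each number of a shift by 0.3 m and each number of a turn by 90 degrees. A row lasts 1/8 s, in which the tool goes at most 62.5 mm and 10.7 degrees, less where a joint would pass 70% of its speed; a pose out of reach is approached as far as the arm can. A call with a number of a shift or a turn outside -1 to 1 is refused whole. A call with a gripper value outside its range is refused whole. The fingers move at their own pace and stop on an object; the grip force is fixed at half the most. Time passes only in rows, so rows that do not move let the fingers close. It gives the time, the measured TCP pose, the force, the opening and the grip force at its end, in the units of the state.
- ctrl.read_state(): the state, without advancing time (a new reading comes with each control period).
- ctrl.get_image(name): name is "scene" or "top"; returns a dict with "color" (384x512x3 uint8, red, green, blue), "range_z" (384x512 float32, mm along the optical axis (not along the pixel's ray), 0 where there is no reading), "fx", "fy", "cx", "cy" (pixels), "T" (4x4, takes a point from camera to world coordinates). Camera axes: x right, y down, z forward; pixel columns grow to the right and rows downward; lengths in mm; the calibration is good to about 2 mm. A picture is of the moment at which its call begins.
- ctrl.finish_job(): hands the job in; it is judged then, once.
The state is a dict: "clock": time; "qpos": joint angles; "qd": joint speeds; "tau": joint torques, N m; "eef_pos": TCP position; "tool_rot": TCP orientation; "force": force on the tool from outside, world axes, zero at the start; "torque": the same for the moment, N m; "width": finger opening in mm; "gripper_force": force on a finger pad.
Only numpy, scipy, OpenCV 4.12 (cv2) and the standard library are available. Lean on these libraries where they do the work, as an engineer would, in place of code of your own. Each camera call takes 0.05 s, during which the arm holds its last target. There are 200 camera calls.

## Working session

There is one attempt and no reset: what is moved stays moved. The work goes in short steps, Python scripts to look and compute and a tool call to move; the robot and the scene stay as the last step left them, time stands still between calls to the robot, and variables do not carry over. Pictures are saved under pics/ and viewed, at most 10 in all, crops included, and the job is handed in when it is done.

Besides the shell and the picture viewer there is one more tool, called after ">>>" by a JSON object that holds its "method" and its "body". step_arm: Moves the arm, as the interface text tells. Shifts and turns lie within -1 to 1; 1 stands for 0.3 m of shift or 90 degrees of turn. Its arguments: {"type":"object","properties":{"plan":{"type":"array"}},"required":["plan"]}

```bash
mkdir -p pics; ls; cat > h.py <<'E'
import numpy as np, cv2
from cell import ctrl
def grab(n,f):
    im=ctrl.get_image(n); np.savez(f'pics/{f}.npz',**im); cv2.imwrite(f'pics/{f}.png',im['color'][:,:,::-1]); return im
def load(f): return dict(np.load(f'pics/{f}.npz'))
def pt(im,u,v,z=None):
    """world point from pixel: by depth, or by plane height z"""
    T=im['T']; d=np.array([(u-im['cx'])/im['fx'],(v-im['cy'])/im['fy'],1.0])
    if z is None:
        return T[:3,:3]@(d*im['range_z'][int(round(v)),int(round(u))])+T[:3,3]
    r=T[:3,:3]@d; return T[:3,3]+r*(z-T[2,3])/r[2]
def crop(f,u0,v0,u1,v1,k,out):
    c=cv2.imread(f'pics/{f}.png')[v0:v1,u0:u1]; cv2.imwrite(f'pics/{out}.png',cv2.resize(c,None,fx=k,fy=k,interpolation=cv2.INTER_CUBIC))
E
python3 - <<'E'
from h import *
a=grab('top','top0'); b=grab('scene','sc0')
for i in (a,b): print(i['fx'],i['T'].round(2).tolist())
A=np.hstack([a['color'],b['color']])[:,:,::-1]
cv2.imwrite('pics/both.png',cv2.resize(np.vstack([a['color'],b['color']])[:,:,::-1],(400,600)))
print(ctrl.read_state())
E
```

```text
pics
416.45431207658675 [[-0.02, -0.99, 0.11, 415.57], [-1.0, 0.02, -0.01, 38.41], [0.01, -0.11, -0.99, 1410.57], [0.0, 0.0, 0.0, 1.0]]
359.361613630313 [[0.14, 0.74, -0.66, 1239.12], [0.99, -0.11, 0.09, -50.05], [-0.01, -0.67, -0.75, 817.27], [0.0, 0.0, 0.0, 1.0]]
{'clock': 0.1, 'qpos': array([ 1.21919276,  0.62924466,  0.03845195,  1.5182596 , -0.02699205,
        0.99625546, -0.01999545]), 'qd': array([ 0.00143512, -0.00053319,  0.00132978, -0.00229877,  0.00084627,
       -0.00061272,  0.00037219]), 'tau': array([ 3.44940658e-03, -5.64526892e+01,  1.23083744e+00, -1.93972045e+01,
        1.13370165e-02,  5.46265655e-03, -4.05763231e-06]), 'eef_pos': array([ 183.13594868, -623.14353066,  252.48962553]), 'tool_rot': array([-3.13994396e+00,  2.63905547e-05,  2.85806837e-01]), 'force': array([ 0.71616203,  0.160498  , -0.14797271]), 'torque': array([ 0.01418964,  0.04421146, -0.01727182]), 'gripper_force': 0.0, 'width': 85.29594899205948}
```

View pics/top0.png

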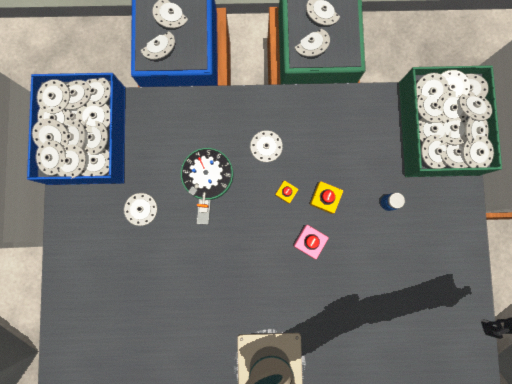

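View pics/sc0.png

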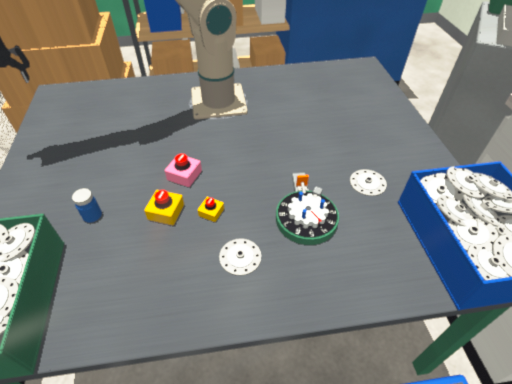

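The top view shows three stop boxes: a small yellow one at (287,191), a larger yellow one at (327,197) and a pink one at (311,241). The larger yellow one at (327,197) fits, since pink is excluded and it is the larger of the other two. The setter is at (207,174), the lock at (203,208), the discs at (266,146) and (140,209), and the tin at (393,201). I'll confirm in one enlarged crop.

```bash
python3 - <<'E'
from h import *
im=load('top0')
c=cv2.imread('pics/top0.png')
k=6
A=cv2.resize(c[140:232,172:242],None,fx=k,fy=k,interpolation=cv2.INTER_CUBIC)
B=cv2.resize(c[170:262,270:330+20],None,fx=4,fy=4,interpolation=cv2.INTER_CUBIC)
B=cv2.copyMakeBorder(B,0,A.shape[0]-B.shape[0],0,0,cv2.BORDER_CONSTANT)
o=np.hstack([A,B]); print(o.shape); cv2.imwrite('pics/c1.png',o)
# segmentation-based measures
hsv=cv2.cvtColor(c,cv2.COLOR_BGR2HSV)
P=np.zeros((384,512,3))
uu,vv=np.meshgrid(np.arange(512),np.arange(384)); d=np.stack([(uu-im['cx'])/im['fx'],(vv-im['cy'])/im['fy'],np.ones_like(uu)],-1)*im['range_z'][...,None]
P=d@im['T'][:3,:3].T+im['T'][:3,3]
def seg(name,lo,hi,win):
    m=cv2.inRange(hsv,lo,hi); w=np.zeros_like(m); w[win[1]:win[3],win[0]:win[2]]=1; m=m*w>0
    q=P[m]; r=cv2.minAreaRect(np.argwhere(m)[:,::-1].astype(np.float32))
    print(name,m.sum(),'uv',np.argwhere(m).mean(0)[::-1].round(1),'med',np.median(q,0).round(1),'lo',np.percentile(q,3,0).round(1),'hi',np.percentile(q,97,0).round(1),'rect',np.round(r[0],1),np.round(r[1],1),round(r[2],1))
seg('bigY',(20,120,80),(35,255,255),(305,175,350,220))
seg('bigred',(0,150,80),(8,255,255),(310,180,345,212))
seg('smallY',(20,120,80),(35,255,255),(270,175,303,210))
seg('green',(50,60,30),(85,255,255),(172,140,242,205))
seg('orange',(5,150,80),(18,255,255),(190,190,220,225))
seg('blue',(100,100,60),(130,255,255),(185,150,230,195))
seg('tin',(95,60,40),(130,255,255),(375,185,410,220))
E
```

```text
(552, 740, 3)
bigY 524 uv [325.8 197.4] med [ 539.2 -197.6   45.3] lo [ 495.4 -246.7   10.6] hi [ 588.8 -155.5   51.6] rect [326.1 197.2] [26.7 26.6] 21.8
bigred 112 uv [328. 196.] med [ 542.1 -200.6   76.5] lo [ 525.1 -218.9   48.2] hi [ 561.8 -184.9   82.7] rect [328. 196.] [12.7 11.3] 45.0
smallY 238 uv [286.3 191.7] med [563.1 -69.7  31. ] lo [ 5.325e+02 -1.032e+02  2.000e-01] hi [596.9 -39.5  37.2] rect [286.3 191.6] [17.7 18. ] 32.0
green 278 uv [209.1 173. ] med [629.6 170.3  30.4] lo [548.6 109.2   2.5] hi [717.8 279.7  36.3] rect [206.5 173.5] [51. 51.] 90.0
orange 28 uv [201.9 205. ] med [523.1 205.8  67.5] lo [519.5 189.8  61.4] hi [526.6 221.6  72.9] rect [202. 205.] [ 2. 10.] 90.0
blue 27 uv [203.3 170.8] med [635.7 181.2  81.8] lo [595.8 170.8  68.1] hi [664. 238.  86.] rect [201.1 170.5] [20.2 21.2] 6.0
tin 138 uv [385.8 202.9] med [ 516.9 -395.1   46.4] lo [ 496.2 -417.6    2.3] hi [ 546.3 -389.4   67.7] rect [387.  202.9] [17.  13.5] 72.6
```

View pics/c1.png

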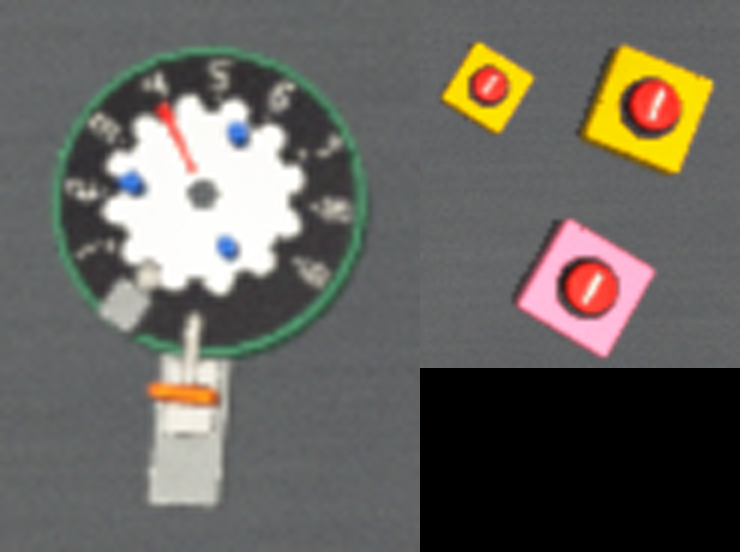

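The crop confirms the larger yellow box, with its red cap at (328,196). The pointer stands at 4, so it has 90° clockwise to go to reach 7. The lock is below the setter, so the setter's x axis points up the image.

```bash
python3 - <<'E'
from h import *
im=load('top0'); sc=load('sc0')
f=lambda x,y,z:pt(im,172+(x+.5)/6-.5,140+(y+.5)/6-.5,z)
print('hub',f(203,194,52).round(1))
# green ring
hsv=cv2.cvtColor(im['color'],cv2.COLOR_RGB2HSV); m=cv2.inRange(hsv,(50,60,30),(85,255,255))
m[:140]=0;m[205:]=0;m[:,:172]=0;m[:,242:]=0
q=np.array([pt(im,u,v,30)[:2] for v,u in np.argwhere(m>0)],np.float32)
# circle through min/max + LSQ
A=np.c_[2*q,np.ones(len(q))]; s=np.linalg.lstsq(A,(q**2).sum(1),rcond=None)[0]; print('ring lsq',s[:2],np.sqrt(s[2]+s[0]**2+s[1]**2)); print('ring minenc',cv2.minEnclosingCircle(q))
pg=[f(237,130,82),f(130,181,82),f(227,244,82)]
pg=np.array(pg); print('pegs',pg.round(1).tolist())
A=np.c_[2*pg[:,:2],np.ones(3)]; s=np.linalg.solve(A,(pg[:,:2]**2).sum(1)); c=s[:2]; print('pegcirc',c,np.sqrt(s[2]+c@c))
print('tab top ends',f(151,390,68).round(1),f(216,397,68).round(1))
e=[f(149,503,22),f(217,503,22)]; print('track end',np.round(e,1).tolist())
print('pointer tip',f(163,106,52).round(1))
print('5',f(220,76,30).round(1),'9',f(312,271,30).round(1),'1',f(98,247,30).round(1))
# scene: red cap
for n,i,w in (('top',im,(310,180,345,212)),('scene',sc,(150,185,175,207))):
    h=cv2.cvtColor(i['color'],cv2.COLOR_RGB2HSV); m=cv2.inRange(h,(0,150,60),(8,255,255))>0
    Q=np.array([pt(i,u,v) for v,u in np.argwhere(m) if w[0]<=u<w[2] and w[1]<=v<w[3]])
    t=Q[Q[:,2]>73]; print(n,'cap',len(t),t.mean(0).round(1),((t.min(0)+t.max(0))/2).round(1))
E
```

```text
hub [633.3 195.5  52. ]
ring lsq [632.98627946 194.92443697] 85.12810921567028
ring minenc ((632.5065307617188, 194.37103271484375), 88.91351318359375)
pegs [[663.0, 173.5, 82.0], [636.5, 231.2, 82.0], [601.1, 179.5, 82.0]]
pegcirc [633.87305126 195.02840248] 36.246097522784645
tab top ends [524.8 222.6  68. ] [520.2 187.7  68. ]
track end [[465.8, 230.4, 22.0], [464.9, 192.8, 22.0]]
pointer tip [682.9 217.1  52. ]
5 [703.6 188.   30. ] 9 [592.2 137.9  30. ] 1 [608.3 256.7  30. ]
top cap 88 [ 542.  -202.4   77.9] [ 543.7 -202.5   78.6]
scene cap 89 [ 547.3 -200.1   76.2] [ 544.3 -200.    76. ]
```

>>> {"method": "step_arm", "body": {"plan": [{"dx": 0.155, "dy": -0.101, "gripper": 0}, {"dx": 0.155, "dy": -0.101, "gripper": 0}, {"dx": 0.155, "dy": -0.101, "gripper": 0}, {"dx": 0.155, "dy": -0.101, "gripper": 0}, {"dx": 0.155, "dy": -0.101, "gripper": 0}, {"dx": 0.155, "dy": -0.101, "gripper": 0}, {"dx": 0.155, "dy": -0.101, "gripper": 0}, {"dx": 0.155, "dy": -0.101, "gripper": 0}, {"dx": 0.155, "dy": -0.101, "gripper": 0}, {"dx": 0.155, "dy": -0.101, "gripper": 0}, {"dz": 0.15, "gripper": 0}, {"dz": 0.15, "gripper": 0}, {"dz": 0.1, "gripper": 0}, {"gripper": 0}, {"gripper": 0}]}}

```text
invalid input
```

```bash
cat >> h.py <<'E'
def go(x,y,z,yaw_deg=None):
    """offset from the measured pose to a target, in step_arm units (sum over rows)"""
    s=ctrl.read_state(); p=s['eef_pos']; w=s['tool_rot'][2]; d=np.array([x,y,z])-p; c,n=np.cos(w),np.sin(w)
    print('t',round(s['clock'],2),'pos',p.round(1),'yaw',round(np.degrees(w),1),'w',round(s['width'],1),'F',s['force'].round(1),'| dx %.4f dy %.4f dz %.4f'%((d[0]*c+d[1]*n)/300,(d[0]*n-d[1]*c)/300,-d[2]/300), '' if yaw_deg is None else 'az %.4f'%(-(yaw_deg-np.degrees(w))/90))
E
python3 -c "
from h import *
go(543,-201,100); b=grab('scene','sc1'); crop('sc1',120,100,260,220,4,'c2')"
```

```text
t 0.1 pos [ 183.1 -623.1  252.5] yaw 16.4 w 85.3 F [ 0.7  0.2 -0.1] | dx 1.5476 dy -1.0119 dz 0.5083
```

View pics/c2.png

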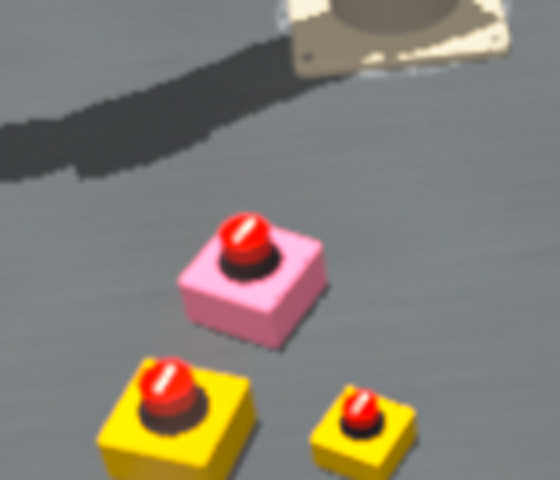

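The move was refused, so the picture only shows the unchanged scene. I'll retry with every key in each row.

>>> {"method": "step_arm", "body": {"plan": [{"dx": 0.155, "dy": -0.101, "dz": 0, "ax": 0, "ay": 0, "az": 0, "gripper": 0}]}}

```text
clock: 0.28
eef_pos: [215.3, -584.0, 252.6]
tool_rot: [3.14, 0.003, 0.278]
force: [1.4, 0.4, 0.3]
width: 69.6
gripper_force: 0.0
```

>>> {"method": "step_arm", "body": {"plan": [{"dx": 0.155, "dy": -0.101, "dz": 0, "ax": 0, "ay": 0, "az": 0, "gripper": 0}, {"dx": 0.155, "dy": -0.101, "dz": 0, "ax": 0, "ay": 0, "az": 0, "gripper": 0}, {"dx": 0.155, "dy": -0.101, "dz": 0, "ax": 0, "ay": 0, "az": 0, "gripper": 0}, {"dx": 0.155, "dy": -0.101, "dz": 0, "ax": 0, "ay": 0, "az": 0, "gripper": 0}, {"dx": 0.155, "dy": -0.101, "dz": 0, "ax": 0, "ay": 0, "az": 0, "gripper": 0}, {"dx": 0.155, "dy": -0.101, "dz": 0, "ax": 0, "ay": 0, "az": 0, "gripper": 0}, {"dx": 0.155, "dy": -0.101, "dz": 0, "ax": 0, "ay": 0, "az": 0, "gripper": 0}, {"dx": 0.155, "dy": -0.101, "dz": 0, "ax": 0, "ay": 0, "az": 0, "gripper": 0}, {"dx": 0.155, "dy": -0.101, "dz": 0, "ax": 0, "ay": 0, "az": 0, "gripper": 0}, {"dx": 0, "dy": 0, "dz": 0.15, "ax": 0, "ay": 0, "az": 0, "gripper": 0}, {"dx": 0, "dy": 0, "dz": 0.15, "ax": 0, "ay": 0, "az": 0, "gripper": 0}, {"dx": 0, "dy": 0, "dz": 0.1, "ax": 0, "ay": 0, "az": 0, "gripper": 0}, {"dx": 0, "dy": 0, "dz": 0, "ax": 0, "ay": 0, "az": 0, "gripper": 0}, {"dx": 0, "dy": 0, "dz": 0, "ax": 0, "ay": 0, "az": 0, "gripper": 0}]}}

```text
clock: 2.02
eef_pos: [544.8, -202.1, 134.3]
tool_rot: [3.141, -0.001, 0.286]
force: [-0.3, -0.1, 1.4]
width: -0.1
gripper_force: 0.0
```

```bash
python3 -c "
from h import *
go(543,-201,101); b=grab('scene','sc1'); crop('sc1',120,130,220,230,5,'c3')"
```

```text
t 2.02 pos [ 544.8 -202.1  134.3] yaw 16.4 w -0.1 F [-0.3 -0.1  1.4] | dx -0.0046 dy -0.0053 dz 0.1110
```

View pics/c3.png

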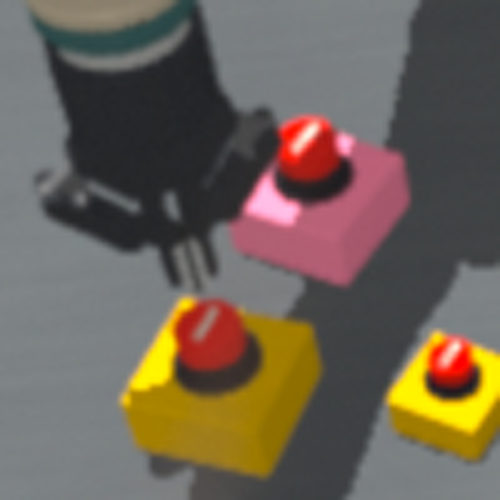

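The closed fingers (195,285 in the crop) hang just above the red cap of the larger yellow box (210,330). Now I'll press down.

>>> {"method": "step_arm", "body": {"plan": [{"dx": -0.005, "dy": -0.005, "dz": 0.1, "ax": 0, "ay": 0, "az": 0, "gripper": 0}, {"dx": 0, "dy": 0, "dz": 0.015, "ax": 0, "ay": 0, "az": 0, "gripper": 0}, {"dx": 0, "dy": 0, "dz": 0.015, "ax": 0, "ay": 0, "az": 0, "gripper": 0}, {"dx": 0, "dy": 0, "dz": 0.01, "ax": 0, "ay": 0, "az": 0, "gripper": 0}, {"dx": 0, "dy": 0, "dz": 0, "ax": 0, "ay": 0, "az": 0, "gripper": 0}, {"dx": 0, "dy": 0, "dz": 0, "ax": 0, "ay": 0, "az": 0, "gripper": 0}]}}

```text
clock: 2.82
eef_pos: [542.3, -200.9, 91.8]
tool_rot: [3.141, -0.001, 0.286]
force: [-1.9, -0.2, 3.4]
width: -0.0
gripper_force: 1.6
```

>>> {"method": "step_arm", "body": {"plan": [{"dx": 0, "dy": 0, "dz": 0.01, "ax": 0, "ay": 0, "az": 0, "gripper": 0}, {"dx": 0, "dy": 0, "dz": 0.01, "ax": 0, "ay": 0, "az": 0, "gripper": 0}, {"dx": 0, "dy": 0, "dz": 0, "ax": 0, "ay": 0, "az": 0, "gripper": 0}]}}

```text
clock: 3.2
eef_pos: [542.7, -201.0, 87.8]
tool_rot: [3.141, -0.001, 0.286]
force: [-5.4, 3.1, 22.0]
width: -0.3
gripper_force: 11.8
```

>>> {"method": "step_arm", "body": {"plan": [{"dx": 0, "dy": 0, "dz": -0.1, "ax": 0, "ay": 0, "az": 0, "gripper": 0}, {"dx": 0, "dy": 0, "dz": -0.15, "ax": 0, "ay": 0, "az": 0, "gripper": 0}, {"dx": 0, "dy": 0, "dz": -0.1, "ax": 0, "ay": 0, "az": 0, "gripper": 0}, {"dx": 0, "dy": 0, "dz": 0, "ax": 0, "ay": 0, "az": 0, "gripper": 0}]}}

```text
clock: 3.7
eef_pos: [544.3, -201.6, 192.5]
tool_rot: [3.138, -0.005, 0.286]
force: [0.6, -0.3, -0.2]
width: -0.2
gripper_force: 0.0
```

```bash
python3 -c "
from h import *
i=grab('scene','sc2'); o=load('sc1')
for k in (o,i):
    h=cv2.cvtColor(k['color'],cv2.COLOR_RGB2HSV); m=cv2.inRange(h,(0,150,40),(8,255,255))>0
    Q=np.array([[u,v,*pt(k,u,v)] for v,u in np.argwhere(m) if 150<=u<176 and 183<=v<210])
    print(len(Q),Q[:,1].min(),np.percentile(Q[:,4],[50,90,100]).round(1))
a=np.radians(-36+28); 
for deg in (-8,): 
  pass
go(633.3,195,190,-8)"
```

```text
133 190.0 [ 75.5  77.9 817.3]
134 193.0 [66.5 68.5 70.9]
t 3.75 pos [ 543.1 -201.2  190.9] yaw 16.4 w 0.2 F [ 0.5  0.7 -0.3] | dx 0.6609 dy -1.1824 dz 0.0031 az 0.2708
```

The cap top dropped from z 77 to z 68, so the stop is latched. Next I'll move over the setter, behind peg2 on its counter-clockwise side, at yaw 54°.

>>> {"method": "step_arm", "body": {"plan": [{"dx": 0.0883, "dy": -0.126, "dz": 0, "ax": 0, "ay": 0, "az": 0, "gripper": 0}, {"dx": 0.0883, "dy": -0.126, "dz": 0, "ax": 0, "ay": 0, "az": 0, "gripper": 0}, {"dx": 0.0883, "dy": -0.126, "dz": 0, "ax": 0, "ay": 0, "az": 0, "gripper": 0}, {"dx": 0.0883, "dy": -0.126, "dz": 0, "ax": 0, "ay": 0, "az": 0, "gripper": 0}, {"dx": 0.0883, "dy": -0.126, "dz": 0, "ax": 0, "ay": 0, "az": 0, "gripper": 0}, {"dx": 0.0883, "dy": -0.126, "dz": 0, "ax": 0, "ay": 0, "az": 0, "gripper": 0}, {"dx": 0.0883, "dy": -0.126, "dz": 0, "ax": 0, "ay": 0, "az": 0, "gripper": 0}, {"dx": 0.0883, "dy": -0.126, "dz": 0, "ax": 0, "ay": 0, "az": 0, "gripper": 0}, {"dx": 0.0883, "dy": -0.126, "dz": 0, "ax": 0, "ay": 0, "az": 0, "gripper": 0}, {"dx": 0, "dy": 0, "dz": 0, "ax": 0, "ay": 0, "az": -0.0836, "gripper": 0}, {"dx": 0, "dy": 0, "dz": 0, "ax": 0, "ay": 0, "az": -0.0836, "gripper": 0}, {"dx": 0, "dy": 0, "dz": 0, "ax": 0, "ay": 0, "az": -0.0836, "gripper": 0}, {"dx": 0, "dy": 0, "dz": 0, "ax": 0, "ay": 0, "az": -0.0836, "gripper": 0}, {"dx": 0, "dy": 0, "dz": 0, "ax": 0, "ay": 0, "az": -0.0836, "gripper": 0}, {"dx": 0, "dy": 0, "dz": 0, "ax": 0, "ay": 0, "az": 0, "gripper": 0}, {"dx": 0, "dy": 0, "dz": 0, "ax": 0, "ay": 0, "az": 0, "gripper": 0}]}}

```text
clock: 5.75
eef_pos: [674.6, 192.6, 189.1]
tool_rot: [-3.141, 0.001, 0.94]
force: [0.2, -0.3, -0.6]
width: 0.3
gripper_force: 0.0
```

```bash
python3 -c "
from h import *
go(675.9,192.4,83,54); print(ctrl.read_state()['qpos'])"
```

```text
t 5.75 pos [674.6 192.6 189.1] yaw 53.9 w 0.3 F [ 0.2 -0.3 -0.6] | dx 0.0020 dy 0.0039 dz 0.3535 az -0.0015
[-0.2501284   0.77252036 -0.12634443  1.41277123  0.10708028  0.96459359
 -1.03276967]
```

>>> {"method": "step_arm", "body": {"plan": [{"dx": 0.002, "dy": 0.004, "dz": 0.12, "ax": 0, "ay": 0, "az": 0, "gripper": 0}, {"dx": 0, "dy": 0, "dz": 0.12, "ax": 0, "ay": 0, "az": 0, "gripper": 0}, {"dx": 0, "dy": 0, "dz": 0.08, "ax": 0, "ay": 0, "az": 0, "gripper": 0}, {"dx": 0, "dy": 0, "dz": 0.033, "ax": 0, "ay": 0, "az": 0, "gripper": 0}, {"dx": 0, "dy": 0, "dz": 0, "ax": 0, "ay": 0, "az": 0, "gripper": 0}, {"dx": 0, "dy": 0, "dz": 0, "ax": 0, "ay": 0, "az": 0, "gripper": 0}]}}

```text
clock: 6.5
eef_pos: [677.2, 192.9, 85.7]
tool_rot: [3.14, -0.002, 0.942]
force: [0.6, -0.1, 0.9]
width: -0.1
gripper_force: 0.0
```

```bash
python3 -c "
from h import *
go(675.9,192.4,83,54); b=grab('scene','sc3'); crop('sc3',260,140,360,250,5,'c4')"
```

```text
t 6.5 pos [677.2 192.9  85.7] yaw 54.0 w -0.1 F [ 0.6 -0.1  0.9] | dx -0.0039 dy -0.0024 dz 0.0090 az -0.0002
```

View pics/c4.png

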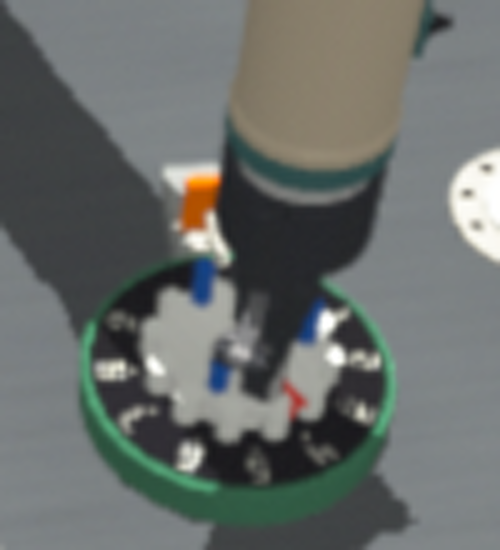

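The fingers (265,370) are down next to peg2 (218,375), on its pointer side and clear of it. I'll push round most of the arc and then check.

>>> {"method": "step_arm", "body": {"plan": [{"dx": -0.022, "dy": -0.002, "dz": 0, "ax": 0, "ay": 0, "az": 0, "gripper": 0}, {"dx": -0.0195, "dy": 0.0074, "dz": 0, "ax": 0, "ay": 0, "az": 0.1, "gripper": 0}, {"dx": -0.0195, "dy": 0.0074, "dz": 0, "ax": 0, "ay": 0, "az": 0.1, "gripper": 0}, {"dx": -0.0195, "dy": 0.0074, "dz": 0, "ax": 0, "ay": 0, "az": 0.1, "gripper": 0}, {"dx": -0.0195, "dy": 0.0074, "dz": 0, "ax": 0, "ay": 0, "az": 0.1, "gripper": 0}, {"dx": -0.0195, "dy": 0.0074, "dz": 0, "ax": 0, "ay": 0, "az": 0.1, "gripper": 0}, {"dx": -0.0195, "dy": 0.0074, "dz": 0, "ax": 0, "ay": 0, "az": 0.1, "gripper": 0}, {"dx": -0.0195, "dy": 0.0074, "dz": 0, "ax": 0, "ay": 0, "az": 0.1, "gripper": 0}, {"dx": -0.0195, "dy": 0.0074, "dz": 0, "ax": 0, "ay": 0, "az": 0.1, "gripper": 0}, {"dx": -0.0195, "dy": 0.0074, "dz": 0, "ax": 0, "ay": 0, "az": 0.1, "gripper": 0}, {"dx": 0, "dy": 0, "dz": 0, "ax": 0, "ay": 0, "az": 0, "gripper": 0}, {"dx": 0, "dy": 0, "dz": 0, "ax": 0, "ay": 0, "az": 0, "gripper": 0}]}}

```text
clock: 8.05
eef_pos: [631.7, 155.2, 84.8]
tool_rot: [-3.141, -0.0, -0.469]
force: [0.1, -0.2, -0.4]
width: 0.0
gripper_force: 0.0
```

```bash
python3 -c "
from h import *
p=np.radians(-126); r=np.array([np.cos(p),np.sin(p)]); t=np.array([-r[1],r[0]])
x,y=np.array([633.3,195])+36*r+17*t
go(x,y,83,-36); print(ctrl.read_state()['qpos'][6]); b=grab('scene','sc4')
P=[pt(b,u,v) for v,u in np.argwhere(cv2.inRange(cv2.cvtColor(b['color'],cv2.COLOR_RGB2HSV),(100,120,40),(130,255,255))>0) if 275<u<340 and 180<v<240]
P=np.array([q for q in P if 60<q[2]<90]); a=np.degrees(np.arctan2(P[:,1]-195,P[:,0]-633.3)); print(np.histogram(a,np.arange(-180,181,10)))"
```

```text
t 8.05 pos [631.7 155.2  84.8] yaw -26.9 w 0.0 F [ 0.1 -0.2 -0.4] | dx -0.0183 dy 0.0067 dz 0.0058 az 0.1016
-2.064802183729116
(array([ 0,  0,  0,  0,  0,  0,  0,  0,  0,  0,  0,  0,  0,  0,  0,  0,  3,
       19,  1,  0,  0,  0,  0,  0,  0,  0,  0,  0, 17,  8,  1,  0,  0,  0,
        0,  0]), array([-180, -170, -160, -150, -140, -130, -120, -110, -100,  -90,  -80,
        -70,  -60,  -50,  -40,  -30,  -20,  -10,    0,   10,   20,   30,
         40,   50,   60,   70,   80,   90,  100,  110,  120,  130,  140,
        150,  160,  170,  180]))
```

No contact force and the pegs at about -5° and 110° suggest the collar has already clicked in near 7. I'll back off, lift and look.

>>> {"method": "step_arm", "body": {"plan": [{"dx": 0.015, "dy": 0, "dz": 0, "ax": 0, "ay": 0, "az": 0, "gripper": 0}, {"dx": 0, "dy": 0, "dz": -0.12, "ax": 0, "ay": 0, "az": 0, "gripper": 0}, {"dx": -0.05, "dy": 0.0, "dz": -0.15, "ax": 0, "ay": 0, "az": 0, "gripper": 0}, {"dx": -0.18, "dy": 0, "dz": -0.1, "ax": 0, "ay": 0, "az": 0, "gripper": 0}, {"dx": -0.2, "dy": 0, "dz": 0, "ax": 0, "ay": 0, "az": 0, "gripper": 0}, {"dx": -0.2, "dy": 0, "dz": 0, "ax": 0, "ay": 0, "az": 0, "gripper": 0}, {"dx": 0, "dy": 0, "dz": 0, "ax": 0, "ay": 0, "az": 0, "gripper": 0}]}}

```text
clock: 8.98
eef_pos: [462.7, 241.9, 195.4]
tool_rot: [3.141, 0.004, -0.464]
force: [0.9, -0.5, 0.4]
width: 0.1
gripper_force: 0.0
```

```bash
python3 -c "
from h import *
go(518,207,83,-6); b=grab('scene','sc5'); a=grab('top','top5')
t=cv2.resize(a['color'][140:225,172:242],None,fx=5,fy=5,interpolation=cv2.INTER_CUBIC); s=cv2.resize(b['color'][165:250,265:350],None,fx=5,fy=5,interpolation=cv2.INTER_CUBIC)
cv2.imwrite('pics/c5.png',np.hstack([t,s])[:,:,::-1])"
```

```text
t 8.97 pos [462.7 241.9 195.4] yaw -26.6 w 0.1 F [ 0.9 -0.5  0.4] | dx 0.2171 dy 0.0217 dz 0.3746 az -0.2285
```

View pics/c5.png

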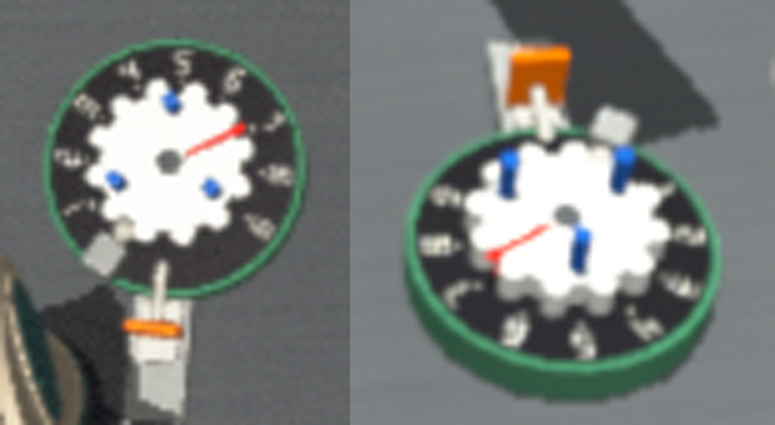

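The red pointer tip (243,127) points at 7 from the hub (170,161), which matches -65° in the world, so it is clicked in. Now I'll move behind the orange tab.

>>> {"method": "step_arm", "body": {"plan": [{"dx": 0.1356, "dy": 0.0517, "dz": 0, "ax": 0, "ay": 0, "az": 0, "gripper": 0}, {"dx": 0, "dy": 0, "dz": 0, "ax": 0, "ay": 0, "az": -0.076, "gripper": 0}, {"dx": 0, "dy": 0, "dz": 0, "ax": 0, "ay": 0, "az": -0.076, "gripper": 0}, {"dx": 0, "dy": 0, "dz": 0, "ax": 0, "ay": 0, "az": -0.0765, "gripper": 0}, {"dx": 0, "dy": 0, "dz": 0.12, "ax": 0, "ay": 0, "az": 0, "gripper": 0}, {"dx": 0, "dy": 0, "dz": 0.12, "ax": 0, "ay": 0, "az": 0, "gripper": 0}, {"dx": 0, "dy": 0, "dz": 0.1, "ax": 0, "ay": 0, "az": 0, "gripper": 0}, {"dx": 0, "dy": 0, "dz": 0, "ax": 0, "ay": 0, "az": 0, "gripper": 0}, {"dx": 0, "dy": 0, "dz": 0, "ax": 0, "ay": 0, "az": 0, "gripper": 0}]}}

```text
clock: 10.2
eef_pos: [498.0, 205.9, 94.1]
tool_rot: [-3.141, -0.002, -0.114]
force: [0.3, -0.4, -0.1]
width: 0.1
gripper_force: 0.0
```

```bash
python3 -c "
from h import *
go(492.1,209.8,64,-6)"
```

```text
t 10.2 pos [498.  205.9  94.1] yaw -6.5 w 0.1 F [ 0.3 -0.4 -0.1] | dx -0.0210 dy -0.0106 dz 0.1004 az -0.0060
```

>>> {"method": "step_arm", "body": {"plan": [{"dx": -0.021, "dy": -0.0106, "dz": 0, "ax": 0, "ay": 0, "az": -0.006, "gripper": 0}, {"dx": 0, "dy": 0, "dz": 0.06, "ax": 0, "ay": 0, "az": 0, "gripper": 0}, {"dx": 0, "dy": 0, "dz": 0.04, "ax": 0, "ay": 0, "az": 0, "gripper": 0}, {"dx": 0, "dy": 0, "dz": 0, "ax": 0, "ay": 0, "az": 0, "gripper": 0}, {"dx": 0.03, "dy": 0, "dz": 0, "ax": 0, "ay": 0, "az": 0, "gripper": 0}, {"dx": 0.02, "dy": 0, "dz": 0, "ax": 0, "ay": 0, "az": 0, "gripper": 0}, {"dx": 0.02, "dy": 0, "dz": 0, "ax": 0, "ay": 0, "az": 0, "gripper": 0}, {"dx": 0.02, "dy": 0, "dz": 0, "ax": 0, "ay": 0, "az": 0, "gripper": 0}, {"dx": 0.015, "dy": 0, "dz": 0, "ax": 0, "ay": 0, "az": 0, "gripper": 0}, {"dx": 0, "dy": 0, "dz": 0, "ax": 0, "ay": 0, "az": 0, "gripper": 0}, {"dx": 0, "dy": 0, "dz": 0, "ax": 0, "ay": 0, "az": 0, "gripper": 0}]}}

```text
clock: 11.58
eef_pos: [522.3, 207.1, 63.4]
tool_rot: [3.142, -0.001, -0.103]
force: [0.4, 0.0, 0.4]
width: 0.4
gripper_force: 0.0
```

```bash
python3 -c "
from h import *
go(633.3-109*.9945,195+109*.1045,64,-6)"
```

```text
t 11.57 pos [522.3 207.1  63.4] yaw -5.9 w 0.4 F [0.4 0.  0.4] | dx 0.0088 dy 0.0014 dz -0.0019 az 0.0009
```

>>> {"method": "step_arm", "body": {"plan": [{"dx": 0.009, "dy": 0.001, "dz": 0, "ax": 0, "ay": 0, "az": 0, "gripper": 0}, {"dx": 0, "dy": 0, "dz": 0, "ax": 0, "ay": 0, "az": 0, "gripper": 0}, {"dx": 0.007, "dy": 0, "dz": 0, "ax": 0, "ay": 0, "az": 0, "gripper": 0}, {"dx": 0, "dy": 0, "dz": 0, "ax": 0, "ay": 0, "az": 0, "gripper": 0}, {"dx": 0, "dy": 0, "dz": 0, "ax": 0, "ay": 0, "az": 0, "gripper": 0}]}}

```text
clock: 12.2
eef_pos: [525.2, 206.7, 63.3]
tool_rot: [3.141, 0.003, -0.102]
force: [-4.3, 0.5, 2.4]
width: 0.1
gripper_force: 2.6
```

>>> {"method": "step_arm", "body": {"plan": [{"dx": 0.008, "dy": 0, "dz": 0, "ax": 0, "ay": 0, "az": 0, "gripper": 0}, {"dx": 0, "dy": 0, "dz": 0, "ax": 0, "ay": 0, "az": 0, "gripper": 0}, {"dx": 0, "dy": 0, "dz": 0, "ax": 0, "ay": 0, "az": 0, "gripper": 0}]}}

```text
clock: 12.58
eef_pos: [525.2, 206.7, 63.2]
tool_rot: [3.141, 0.007, -0.102]
force: [-9.3, 0.7, 6.3]
width: -0.0
gripper_force: 4.8
```

The position is firm while the force rises, so the lock is at its end stop. I'll back off, lift and check it, and then head for the stop button with the gripper opening.

>>> {"method": "step_arm", "body": {"plan": [{"dx": -0.06, "dy": 0, "dz": 0, "ax": 0, "ay": 0, "az": 0, "gripper": 0}, {"dx": -0.05, "dy": 0, "dz": 0, "ax": 0, "ay": 0, "az": 0, "gripper": 0}, {"dx": 0, "dy": 0, "dz": -0.15, "ax": 0, "ay": 0, "az": 0, "gripper": 0}, {"dx": 0, "dy": 0, "dz": -0.15, "ax": 0, "ay": 0, "az": 0, "gripper": 0}, {"dx": 0, "dy": 0, "dz": -0.15, "ax": 0, "ay": 0, "az": 0, "gripper": 0}, {"dx": 0.03, "dy": 0.1346, "dz": 0, "ax": 0, "ay": 0, "az": 0, "gripper": 0.7}, {"dx": 0.03, "dy": 0.1346, "dz": 0, "ax": 0, "ay": 0, "az": 0, "gripper": 0.7}, {"dx": 0.03, "dy": 0.1346, "dz": 0, "ax": 0, "ay": 0, "az": 0, "gripper": 0.7}, {"dx": 0.03, "dy": 0.1346, "dz": 0, "ax": 0, "ay": 0, "az": 0, "gripper": 0.7}, {"dx": 0.03, "dy": 0.1346, "dz": 0, "ax": 0, "ay": 0, "az": 0, "gripper": 0.7}, {"dx": 0.03, "dy": 0.1346, "dz": 0, "ax": 0, "ay": 0, "az": 0, "gripper": 0.7}, {"dx": 0.03, "dy": 0.1346, "dz": 0, "ax": 0, "ay": 0, "az": 0, "gripper": 0.7}, {"dx": 0.03, "dy": 0.1346, "dz": 0, "ax": 0, "ay": 0, "az": 0, "gripper": 0.7}, {"dx": 0.03, "dy": 0.1346, "dz": 0, "ax": 0, "ay": 0, "az": 0, "gripper": 0.7}, {"dx": 0.03, "dy": 0.1346, "dz": 0, "ax": 0, "ay": 0, "az": 0, "gripper": 0.7}, {"dx": 0, "dy": 0, "dz": 0, "ax": 0, "ay": 0, "az": 0, "gripper": 0.7}]}}

```text
clock: 14.58
eef_pos: [543.8, -206.5, 198.6]
tool_rot: [3.138, -0.002, -0.11]
force: [0.2, 0.8, -1.1]
width: 59.6
gripper_force: 0.0
```

```bash
python3 -c "
from h import *
go(543,-201,100,45); print(ctrl.read_state()['qpos'])
b=grab('scene','sc6'); a=grab('top','top6')
t=cv2.resize(a['color'][140:225,172:242],None,fx=5,fy=5,interpolation=cv2.INTER_CUBIC); s=cv2.resize(b['color'][165:250,265:350],None,fx=5,fy=5,interpolation=cv2.INTER_CUBIC)
cv2.imwrite('pics/c6.png',np.hstack([t,s])[:,:,::-1])
for k in (load('sc2'),b):
    h=cv2.cvtColor(k['color'],cv2.COLOR_RGB2HSV); m=cv2.inRange(h,(5,150,80),(18,255,255))>0
    Q=np.array([pt(k,u,v) for v,u in np.argwhere(m) if 285<u<325 and 165<v<195]); print(len(Q),np.median(Q,0).round(1))"
```

```text
t 14.57 pos [ 543.8 -206.5  198.6] yaw -6.3 w 59.6 F [ 0.2  0.8 -1.1] | dx -0.0047 dy -0.0179 dz 0.3286 az -0.5698
[ 0.19208088  0.60153247  0.18819934  1.77687334 -0.1475037   0.77421548
 -1.22707699]
98 [526.8 206.8  56.4]
99 [543.1 205.9  56.5]
```

View pics/c6.png

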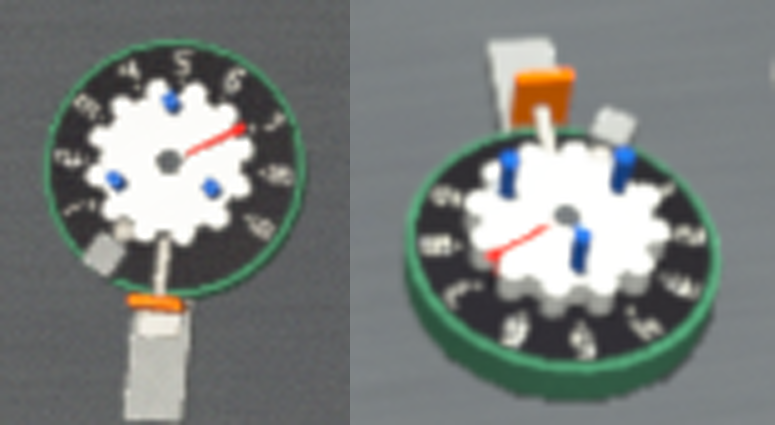

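The nose now lies between two lobes, the tab has moved in to (155,302), and the pointer is still at 7. I'll check the tab travel more precisely and turn the gripper towards yaw 45°.

```bash
python3 -c "
from h import *
for n in ('sc0','sc2','sc5','sc6'):
    k=load(n); h=cv2.cvtColor(k['color'],cv2.COLOR_RGB2HSV); m=cv2.inRange(h,(5,150,80),(18,255,255))>0
    Q=np.array([pt(k,u,v) for v,u in np.argwhere(m) if 285<u<325 and 165<v<195]); f=Q[(Q[:,2]>38)&(Q[:,2]<60)]
    x=(f[:,:2]-[633.3,195])@[.9945,-.1045]; print(n,len(f),x.mean().round(2),np.median(x).round(2),x.std().round(2)/len(f)**.5)
for n in ('top0','top5','top6'):
    k=load(n); h=cv2.cvtColor(k['color'],cv2.COLOR_RGB2HSV); m=(cv2.inRange(h,(5,100,60),(18,255,255))>0)
    w=h[...,1]*(h[...,0]<20)*1.0; w[:190]=0;w[215:]=0;w[:,:192]=0;w[:,212:]=0; w[w<70]=0; v=(w*np.arange(384)[:,None]).sum()/w.sum(); u=(w*np.arange(512)).sum()/w.sum()
    p=pt(k,u,v,68); print(n,u.round(2),v.round(2),((p[:2]-[633.3,195])@[.9945,-.1045]).round(2))
"
```

```text
sc0 50 -106.66 -106.45 0.1994041122946064
sc2 48 -106.6 -106.52 0.23671361036774657
sc5 53 -107.06 -107.23 0.20466724028354666
sc6 47 -90.13 -89.93 0.21296288758692605
top0 202.18 205.24 -111.51
top5 201.96 205.23 -111.55
top6 202.75 200.12 -94.87
```

>>> {"method": "step_arm", "body": {"plan": [{"dx": -0.005, "dy": -0.018, "dz": 0, "ax": 0, "ay": 0, "az": -0.095, "gripper": 0.7}, {"dx": 0, "dy": 0, "dz": 0, "ax": 0, "ay": 0, "az": -0.095, "gripper": 0.7}, {"dx": 0, "dy": 0, "dz": 0, "ax": 0, "ay": 0, "az": -0.095, "gripper": 0.7}, {"dx": 0, "dy": 0, "dz": 0, "ax": 0, "ay": 0, "az": -0.095, "gripper": 0.7}, {"dx": 0, "dy": 0, "dz": 0, "ax": 0, "ay": 0, "az": -0.095, "gripper": 0.7}, {"dx": 0, "dy": 0, "dz": 0, "ax": 0, "ay": 0, "az": -0.095, "gripper": 0.7}, {"dx": 0, "dy": 0, "dz": 0, "ax": 0, "ay": 0, "az": 0, "gripper": 0.7}, {"dx": 0, "dy": 0, "dz": 0, "ax": 0, "ay": 0, "az": 0, "gripper": 0.7}]}}

```text
clock: 15.68
eef_pos: [543.3, -194.9, 198.5]
tool_rot: [-3.141, -0.0, 0.791]
force: [0.4, 0.6, 1.1]
width: 59.8
gripper_force: 0.0
```

```bash
python3 -c "
from h import *
go(543,-201,69,45)"
```

```text
t 15.68 pos [ 543.3 -194.9  198.5] yaw 45.3 w 59.8 F [0.4 0.6 1.1] | dx -0.0150 dy 0.0135 dz 0.4315 az 0.0036
```

Both cameras give about 16.7 mm of travel. The tab's inner face is at -90, where it should be when home, and the push met a hard stop, so I take the lock as home. Now I'll descend around the cap.

>>> {"method": "step_arm", "body": {"plan": [{"dx": -0.015, "dy": 0.0135, "dz": 0.1, "ax": 0, "ay": 0, "az": 0, "gripper": 0.7}, {"dx": 0, "dy": 0, "dz": 0.12, "ax": 0, "ay": 0, "az": 0, "gripper": 0.7}, {"dx": 0, "dy": 0, "dz": 0.1, "ax": 0, "ay": 0, "az": 0, "gripper": 0.7}, {"dx": 0, "dy": 0, "dz": 0.07, "ax": 0, "ay": 0, "az": 0, "gripper": 0.7}, {"dx": 0, "dy": 0, "dz": 0, "ax": 0, "ay": 0, "az": 0, "gripper": 0.7}, {"dx": 0, "dy": 0, "dz": 0, "ax": 0, "ay": 0, "az": 0, "gripper": 0.7}]}}

```text
clock: 16.42
eef_pos: [543.5, -201.8, 82.2]
tool_rot: [3.14, -0.0, 0.792]
force: [0.6, -0.2, 0.4]
width: 60.0
gripper_force: 0.0
```

```bash
python3 -c "
from h import *
go(543,-201,67,45); b=grab('scene','sc7'); crop('sc7',120,150,210,230,6,'c7')"
```

```text
t 16.43 pos [ 543.5 -201.8   82.2] yaw 45.4 w 60.0 F [ 0.6 -0.2  0.4] | dx 0.0006 dy -0.0032 dz 0.0506 az 0.0042
```

View pics/c7.png

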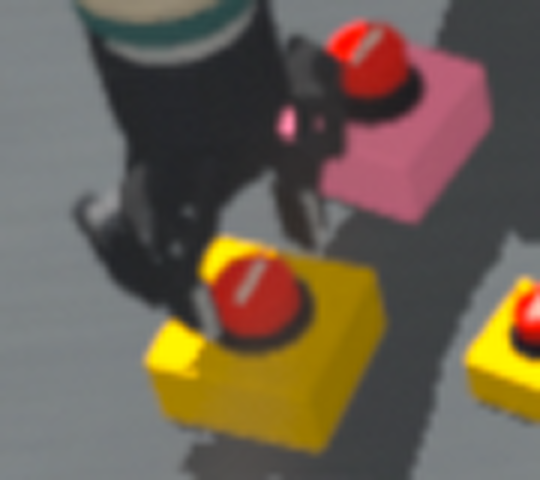

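The fingers straddle the cap, with the tips at (205,315) and (310,230) either side of it. I'll descend 14 mm and close.

>>> {"method": "step_arm", "body": {"plan": [{"dx": 0, "dy": -0.003, "dz": 0.025, "ax": 0, "ay": 0, "az": 0, "gripper": 0.7}, {"dx": 0, "dy": 0, "dz": 0.023, "ax": 0, "ay": 0, "az": 0, "gripper": 0.7}, {"dx": 0, "dy": 0, "dz": 0, "ax": 0, "ay": 0, "az": 0, "gripper": 0.7}, {"dx": 0, "dy": 0, "dz": 0, "ax": 0, "ay": 0, "az": 0, "gripper": 0.3}, {"dx": 0, "dy": 0, "dz": 0, "ax": 0, "ay": 0, "az": 0, "gripper": 0.3}, {"dx": 0, "dy": 0, "dz": 0, "ax": 0, "ay": 0, "az": 0, "gripper": 0.3}, {"dx": 0, "dy": 0, "dz": 0, "ax": 0, "ay": 0, "az": 0, "gripper": 0.3}]}}

```text
clock: 17.35
eef_pos: [543.5, -202.2, 67.7]
tool_rot: [3.138, -0.001, 0.792]
force: [2.3, -4.1, 2.6]
width: 37.8
gripper_force: 59.8
```

>>> {"method": "step_arm", "body": {"plan": [{"dx": 0, "dy": 0, "dz": 0, "ax": 0, "ay": 0, "az": 0.09, "gripper": 0.3}, {"dx": 0, "dy": 0, "dz": 0, "ax": 0, "ay": 0, "az": 0.09, "gripper": 0.3}, {"dx": 0, "dy": 0, "dz": 0, "ax": 0, "ay": 0, "az": 0.09, "gripper": 0.3}, {"dx": 0, "dy": 0, "dz": 0, "ax": 0, "ay": 0, "az": 0.09, "gripper": 0.3}, {"dx": 0, "dy": 0, "dz": 0, "ax": 0, "ay": 0, "az": 0.09, "gripper": 0.3}, {"dx": 0, "dy": 0, "dz": 0, "ax": 0, "ay": 0, "az": 0.09, "gripper": 0.3}, {"dx": 0, "dy": 0, "dz": 0, "ax": 0, "ay": 0, "az": 0, "gripper": 0.3}, {"dx": 0, "dy": 0, "dz": -0.01, "ax": 0, "ay": 0, "az": 0, "gripper": 0.3}, {"dx": 0, "dy": 0, "dz": -0.01, "ax": 0, "ay": 0, "az": 0, "gripper": 0.3}, {"dx": 0, "dy": 0, "dz": -0.008, "ax": 0, "ay": 0, "az": 0, "gripper": 0.3}, {"dx": 0, "dy": 0, "dz": 0, "ax": 0, "ay": 0, "az": 0, "gripper": 0.3}]}}

```text
clock: 18.73
eef_pos: [543.8, -202.6, 76.1]
tool_rot: [3.139, -0.004, -0.056]
force: [3.5, -4.5, 0.9]
width: 38.0
gripper_force: 59.9
```

```bash
python3 -c "
from h import *
go(543,-201,67,-5); print(ctrl.read_state()['torque'])"
```

```text
t 18.73 pos [ 543.8 -202.6   76.1] yaw -3.2 w 38.0 F [ 3.5 -4.5  0.9] | dx -0.0028 dy -0.0051 dz 0.0302 az 0.0196
[-0.88468288 -0.82310591  0.02162101]
```

Lifted 8.4 mm with almost no vertical force, so the cap came up with the fingers. I'll open, rise and check.

>>> {"method": "step_arm", "body": {"plan": [{"dx": 0, "dy": 0, "dz": 0, "ax": 0, "ay": 0, "az": 0, "gripper": 0.75}, {"dx": 0, "dy": 0, "dz": 0, "ax": 0, "ay": 0, "az": 0, "gripper": 0.75}, {"dx": 0, "dy": 0, "dz": 0, "ax": 0, "ay": 0, "az": 0, "gripper": 0.75}, {"dx": 0, "dy": 0, "dz": 0, "ax": 0, "ay": 0, "az": 0, "gripper": 0.75}, {"dx": 0, "dy": 0, "dz": -0.08, "ax": 0, "ay": 0, "az": 0, "gripper": 0.75}, {"dx": 0, "dy": 0, "dz": -0.15, "ax": 0, "ay": 0, "az": 0, "gripper": 0.75}, {"dx": 0, "dy": 0, "dz": -0.15, "ax": 0, "ay": 0, "az": 0, "gripper": 0.75}, {"dx": 0, "dy": 0, "dz": 0, "ax": 0, "ay": 0, "az": 0, "gripper": 0.75}]}}

```text
clock: 19.73
eef_pos: [544.3, -202.0, 192.9]
tool_rot: [3.14, -0.007, -0.056]
force: [-0.1, 0.9, -1.0]
width: 64.0
gripper_force: 0.0
```

```bash
python3 -c "
from h import *
go(543,-201,67,-5); b=grab('scene','sc8'); a=grab('top','top8')
for n in ('sc0','sc2','sc7','sc8'):
    k=load(n); h=cv2.cvtColor(k['color'],cv2.COLOR_RGB2HSV); m=cv2.inRange(h,(0,150,40),(8,255,255))>0
    Q=np.array([pt(k,u,v) for v,u in np.argwhere(m) if 148<=u<176 and 186<=v<210]); print(n,len(Q),np.percentile(Q[:,2],[50,90]).round(1))
c=lambda i,u0,v0,u1,v1,s:cv2.resize(i['color'][v0:v1,u0:u1],s,interpolation=cv2.INTER_CUBIC)
cv2.imwrite('pics/c8.png',np.hstack([c(b,40,120,360,290,(480,255)),c(b,265,165,350,250,(255,255))])[:,:,::-1])"
```

```text
t 19.73 pos [ 544.3 -202.   192.9] yaw -3.2 w 64.0 F [-0.1  0.9 -1. ] | dx -0.0047 dy -0.0032 dz 0.4197 az 0.0200
sc0 134 [75.1 77.8]
sc2 134 [66.5 68.5]
sc7 134 [66.5 68.7]
sc8 134 [75.2 78. ]
```

View pics/c8.png

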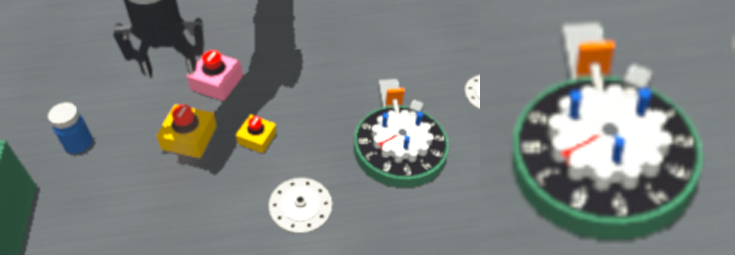

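The stop cap is back up at z 78, the pointer is at 7, the lock nose is in, the discs and tin have not moved, and the arm is clear. I'm handing the job in.

```bash
python3 -c "
from cell import ctrl
print(ctrl.finish_job())"
```

```text
the job is handed in; nothing more can be done
None
```

The job is handed in at 19.7 s; the judge returned no result, but the last pictures show the collar at 7, the lock home (about 16.7 mm measured, 15.5 needed), the stop sprung back up, and the discs and tin where they were.

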